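# Hang a taco shell on the toaster's warming rail and hold the quick-heat dial

### The arm

A 6-joint arm with a two-finger parallel gripper is mounted at the origin on a cart in front of the work surface, level with it; the furniture and walls round the work are solid. World frame = base frame: x ahead of the robot, y to its left, z up, the work surface at z = 0. Lengths are in mm, angles in rad, forces in N, time in s.
With the tool pointing down it reaches from about 300 to 775 mm from the base axis. Payload 14.6 kg.
Tool frame: the origin (TCP) lies at the very end of the fingers, on their centre line; the grasp point (between the pads) lies 19 mm behind it; z points along the fingers, y is the line along which they close (so a half turn about z gives the same grasp; the last joint's range is limited). The gripper opens to 94 mm and grips with 3 to 60 N. Pads are 16 mm wide; open, the fingers measure 119 mm over their backs; the gripper's body (75 mm by 177 mm) begins 78 mm behind the grasp point.
Start: joints at [-1.356, 0.3, 1.521, -0, 1.321, -0.067], TCP at [152.94, -528.298, 179.946] pointing down, gripper open.
Joint ranges: [-3.03, 3.03], [-0.79, 2.21], [0.23, 2.52], [-1.04, 4.18], [0, 3.07], [-2.55, 2.55]. Speed limits (rad/s): [2.22, 2.22, 2.57, 3.14, 3.14, 3.14].

### API

Orientations are given as [roll, pitch, yaw] about the fixed x, y, z axes, in that order (R = Rz(yaw) Ry(pitch) Rx(roll)).
In Python, from cell import manip gives the robot as it stands. The module is installed in compiled form; this text tells all that it offers.
- The arm moves only by the shell command python3 -m inch 'ROWS' [FORCE]. ROWS is JSON, a list of rows, each an object of numbers: "gripper": the opening, from 0 (shut) to 1 (fully open); "dx", "dy", "dz": the shift along the world's x, y, z in m; "wx", "wy", "wz": the turn, a rotation vector about the world's x, y, z in degrees. A call has exactly 5 rows; each row is the pose to reach, as a shift and turn from the pose commanded when the call began; what a row does not reach only later rows make up. A row lasts 1/12 s, in which the tool goes at most 41.7 mm and 7.16 degrees, less where a joint would pass 70% of its speed; a pose out of reach is approached as far as the arm can. A call with a gripper value outside its range is refused whole. The fingers move at their own pace and stop on an object; FORCE is the grip in N (left out, the last holds). Time passes only in rows, so rows that repeat a pose let the fingers close, or fill a call up. It gives the time, the measured TCP pose, the force, the opening and the grip force at its end, in the units of the state.
- manip.read_state(): the state, without advancing time (a new reading comes with each control period).
- manip.camera(name): name is "side" or "top" or "wrist"; returns the picture (384x512x3 uint8, blue, green, red); there is no depth.
- manip.camera_info(name): a dict with "camera_matrix" (3x3 intrinsics, pixels), "R" (3x3) and "t" (3): a world point X has camera coordinates R X + t; the wrist camera has in their place "tool_from_camera" (4x4, takes a point from camera to tool coordinates, whose origin is the TCP and whose axes are the flange's). Camera axes: x right, y down, z forward; pixel columns grow to the right and rows downward; lengths in mm; the calibration is good to about 2 mm. A picture is of the moment at which its call begins: read the wrist's pose just before it. camera_info takes no time and is no camera call.
- manip.sign_off(): hands the job in; it is judged then, once.
The state is a dict: "clock": time; "joints": joint angles; "qd": joint speeds; "effort": joint torques, N m; "eef_pos": TCP position; "eef_rot": TCP orientation; "wrist_force": force on the tool from outside, world axes, zero at the start; "moment": the same for the moment, N m; "finger_gap": finger opening in mm; "finger_force": force on a finger pad.
Only numpy, scipy, OpenCV 4.12 (cv2) and the standard library are available. Lean on these libraries where they do the work, as an engineer would, in place of code of your own. Each camera call takes 0.05 s, during which the arm holds its last target. There are 200 camera calls.

### The job

Warm the crisp taco shell that stands on the chopping board: lift it with a light grip so that it does not crack, hang it fold-up over the toaster's warming rail so that it straddles the rail between the two posts, and let go of it. Then turn the toaster's dial clockwise past its two click positions, all the way to the third, spring-return position (quick heat), and keep holding it there: the program finishes while still holding the dial against its spring, with the shell hanging on the rail. Leave the spice jar, lemon and garlic where they stand.

Things in the scene. Friction and masses are not known exactly. Their poses are not given: they have to be found in the camera images.
- shell: taco shell to hang: crisp, rigid, golden, 35 g, standing fold-up like a tent on the board. 62 mm high, 44 wide over the rims (local x), 37 wide 28 mm up; fold (local y) 116 long, rims 56 long. Origin: centre of underside, between the rims. Wall 3, hollow 38 wide at the rims, 26 under the round fold. Cracks if both fingers together press over 40 N; 5 to 10 N grip is ample
- rail_mid (a point): top of the middle of the toaster's warming rail: a straight horizontal steel bar, 10 mm thick, along local y, clear for 78 mm each way to its end posts; its top is 140 mm above the worktop. Axes as the toaster's. With the shell hung, the shell's origin is 59 mm below this point and its rims 15 mm above the guard wires
- toaster: flat-top toaster: low steel box with white plastic ends, 140 mm deep (local x), 336 long (local y), fixed. Origin: on the worktop under the middle of the rail; local x away from the robot, y to its left. Guard wires 66 mm up; the control end with the dial is at the right (y -217 to -101 mm), its top 80 mm up. A wall cupboard hangs behind it: front at x 0.62 m, underside 0.48 m above the worktop
- dial_grip (a point): on the dial's vertical axis, 3 mm below the top of its bar grip, 112 mm above the worktop, at toaster x 0, y -166 mm. Black dial: round skirt 44 mm wide up to 89 mm above the worktop, on it a bar 42 long, 13 thick, up to 115 mm. Local x: along the bar to the pointer end, turns with the dial; at off 2.27 rad anticlockwise of toaster x. Pinch the bar's 13 mm from above
- dial (a joint): turn of the dial in rad, clockwise from above: 0 off, clicks near 0.45 and 0.9 where it stays when let go, third position at the end stop, 1.40 (counts above 1.25). Past 0.95 a spring drives it back to the second click when let go. Torque to pass a click about 0.12 N m, to hold the third about 0.12 N m
- board: pale wooden chopping board, 293 x 450 x 11 mm, lying on the hob glass, its top 16 mm above the worktop. Origin: centre of its underside; local x points away from the robot. Fixed. A second shell lies on its side on its right part and is not used
- spice_jar: small glass spice jar with a yellow cap, 42 mm in diameter, 96 mm high, on the board behind the shell; leave it. Origin: centre of its underside
- lemon: lemon, 72 x 57 x 58 mm, on the board behind the shell; leave it. Origin: centre of its underside
- garlic: garlic bulb, 53 mm, on the board behind the shell; leave it. Origin: centre of its underside

How it is judged (in metres and radians):
On the way, in this order (a step that is already met when the one before it is completed fails the run):
1. the shell hangs fold-up over the rail between its posts, let go and at rest (z of shell in the frame of rail_mid between -0.068 and -0.052 m and x of shell in the frame of rail_mid between -0.03 and 0.03 m and y of shell in the frame of rail_mid between -0.03 and 0.03 m and angle between shell's own z axis and vertical below 0.4 rad and angle between the y axis of shell and the y axis of rail_mid, either way round below 0.3 rad and contact force between shell and the fingers below 0.05 N and linear speed of shell below 0.03 m/s), for 0.3 s.
2. the dial is turned to its third position and held there by the fingers (value of joint dial above 1.25 rad and contact force between dial and the fingers above 0.5 N), for 0.5 s.
At the end, for the whole second after the job is handed in: Shell over the rail, fold up: origin 52-68 mm below rail_mid, within 30 mm of it along and across, tilt under 0.4 rad, fold within 0.3 rad of the rail, at rest, not touched by the fingers; dial above 1.25 rad with the fingers pressing on it (over 0.5 N), all through the last second (all of step 1 and all of step 2 and velocity of joint dial below 0.2 rad/s); the arm keeps its last pose, push and grip.
It fails at once if the shell is squeezed with more than 40 N by the two fingers together (cracks) (contact force between shell and the fingers above 40 N).
It fails at once if the spice jar is moved by more than 30 mm (distance of spice_jar from where it was at the start of the episode above 0.03 m).
It fails at once if the lemon is moved by more than 30 mm (distance of lemon from where it was at the start of the episode above 0.03 m).
It fails at once if the garlic is moved by more than 30 mm (distance of garlic from where it was at the start of the episode above 0.03 m).
It also fails if it takes over 51 s, if anything falls off the work surface, if the arm or the gripper's body presses on something with over 40 N, if the wrist force passes 120 N, or if a joint passes its speed limit or range.

## Working session

There is one attempt and no reset: what is moved stays moved. The work goes in short steps, Python scripts to look and compute and a shell command to move; the robot and the scene stay as the last step left them, time stands still between calls to the robot, and variables do not carry over. Pictures are saved under pics/ and viewed, at most 10 in all, crops included, and the job is handed in when it is done.

```bash
mkdir -p pics
python3 - <<'E'
from cell import manip
import cv2
print(manip.read_state())
for n in("top","side"):
    cv2.imwrite(f"pics/{n}0.png",manip.camera(n)); print(n,manip.camera_info(n))
print(manip.camera_info("wrist"))
E
```

```text
{'clock': 0.0, 'joints': array([-1.35560382e+00,  3.00475190e-01,  1.52159633e+00,  1.67439217e-06,
        1.32070459e+00, -6.65997341e-02]), 'qd': array([ 6.87535557e-04,  1.27779282e-03,  9.09942162e-05,  1.15121870e-04,
        6.06386650e-05, -1.94636663e-04]), 'effort': array([ 2.37617569e-03, -5.31810200e+01, -3.52734303e+01,  7.09101255e-02,
        2.43897020e-02, -1.34877673e-04]), 'eef_pos': array([ 152.87607884, -528.01318668,  179.37765758]), 'eef_rot': array([-3.14041192e+00, -8.03781269e-05,  2.81791776e-01]), 'wrist_force': array([-0.34008354, -0.44588722,  0.60134695]), 'moment': array([ 0.01651118,  0.03890411, -0.0021955 ]), 'finger_force': 0.0, 'finger_gap': 94.13038202739372}
top {'camera_matrix': array([[489.08575371,   0.        , 256.3007817 ],
       [  0.        , 489.08575371, 197.62874181],
       [  0.        ,   0.        ,   1.        ]]), 'R': array([[-0.03222459, -0.99947768, -0.00243936],
       [-0.97741926,  0.03202317, -0.20886865],
       [ 0.20883767, -0.00434643, -0.97794066]]), 't': array([-137.82814629,  631.54586103, 1116.61447   ])}
side {'
[... 215 characters left out ...]
867594],
       [-0.17396663, -0.47636697, -0.86186433],
       [ 0.26085792,  0.82165203, -0.50679491]]), 't': array([-635.14967191,  114.76188199, 1107.69781769])}
{'camera_matrix': array([[298.62760466,   0.        , 254.27886832],
       [  0.        , 298.62760466, 189.51029897],
       [  0.        ,   0.        ,   1.        ]]), 'tool_from_camera': array([[ 4.84080886e-04, -9.65210531e-01, -2.61473509e-01,
         7.59264783e+01],
       [ 9.99999726e-01,  6.13857909e-04, -4.14655257e-04,
         8.84312972e-01],
       [ 5.60737202e-04, -2.61473236e-01,  9.65210564e-01,
        -2.05147882e+02],
       [ 0.00000000e+00,  0.00000000e+00,  0.00000000e+00,
         1.00000000e+00]])}
```

View pics/top0.png

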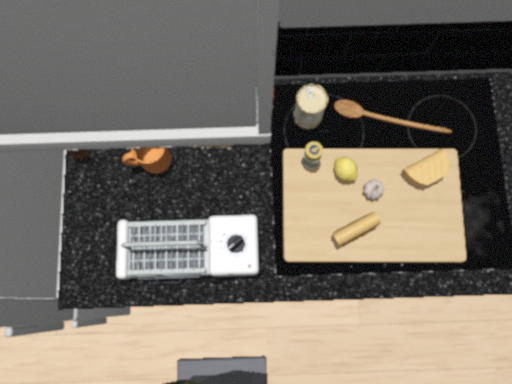

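View pics/side0.png

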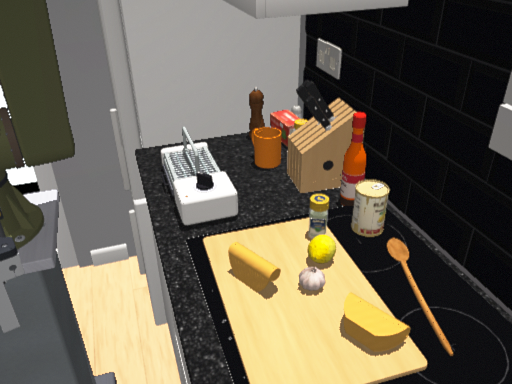

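The top view shows the shell at about (356,229), the toaster box at (117–258, 215–278), its rail at row ~245 and the dial at (236,243). I'll enlarge these to read them more precisely.

Run:
```python
import cv2,numpy as np
t=cv2.imread("pics/top0.png");s=cv2.imread("pics/side0.png")
def crop(im,x0,y0,w,h,k):
    c=cv2.resize(im[y0:y0+h,x0:x0+w],None,fx=k,fy=k,interpolation=cv2.INTER_CUBIC)
    for x in range(-(-x0//10)*10,x0+w,10):
        cv2.line(c,((x-x0)*k,0),((x-x0)*k,6),(0,0,255),1); cv2.putText(c,str(x),((x-x0)*k,16),0,.35,(0,0,255),1)
    for y in range(-(-y0//10)*10,y0+h,10):
        cv2.line(c,(0,(y-y0)*k),(6,(y-y0)*k),(0,0,255),1); cv2.putText(c,str(y),(8,(y-y0)*k+4),0,.35,(0,0,255),1)
    return c
a=crop(t,108,206,160,76,5)
b=np.hstack([crop(t,325,204,66,44,6),crop(s,222,234,66,44,6)]) 
b=cv2.copyMakeBorder(b,0,0,0,800-b.shape[1],cv2.BORDER_CONSTANT)[:220*2]
im=np.vstack([a,b])[:600]; b2=b
cv2.imwrite("pics/c1.png",np.vstack([a[:335],b]))
```

```text
(no output)
```

View pics/c1.png

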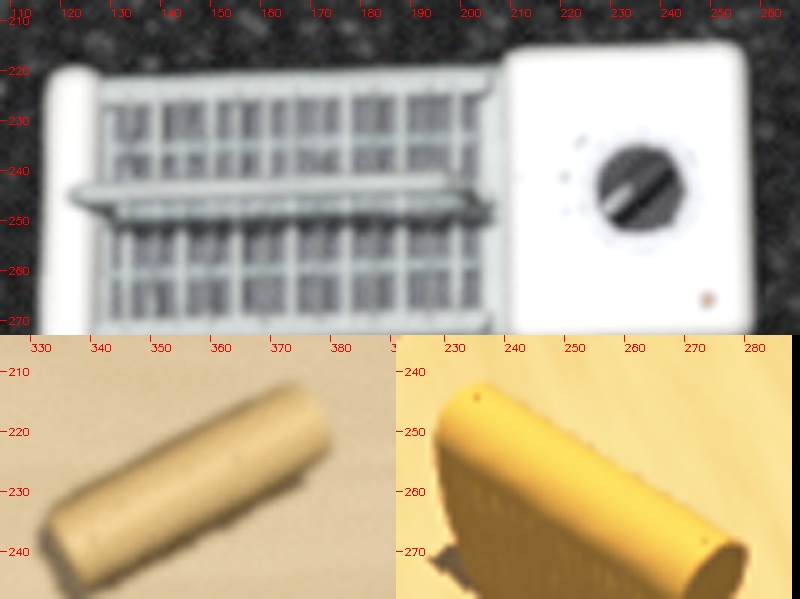

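Rail (steel bar) runs from about (122,244) to (200,242). The dial skirt centre is at (234.5,243.5), with its pointer towards the lower left (227,249). The shell's outline in the top view is roughly (332,234), (372,212.5), (379,223), (341,247.5). Next I fit the positions.

```bash
cat > h.py <<'E'
import numpy as np,cv2
from cell import manip
from scipy.optimize import minimize
def cam(n):
    i=manip.camera_info(n); return i["camera_matrix"],i["R"],i["t"]
def back(n,uv,z):
    K,R,t=cam(n); d=R.T@np.linalg.inv(K)@np.array([*uv,1.]); C=-R.T@t
    return C+d*(z-C[2])/d[2]
def proj(n,P):
    K,R,t=cam(n); q=(K@(R@np.atleast_2d(P).T+t[:,None])).T; return q[:,:2]/q[:,2:]
a=np.linspace(0,np.pi,9)
SH=np.array([[16*np.cos(b),s*58,46+16*np.sin(b)] for b in a for s in(-1,1)]+[[sx*22,sy*28,0] for sx in(-1,1) for sy in(-1,1)]+[[sx*18.5,sy*44,28] for sx in(-1,1) for sy in(-1,1)])
def place(x,y,yaw,P,z=16):
    c,s=np.cos(yaw),np.sin(yaw); return P@np.array([[c,s,0],[-s,c,0],[0,0,1]])+[x,y,z]
E
python3 - <<'E'
from h import *
for n in("top","side"):
    K,R,t=cam(n); print(n,-R.T@t)
L,Rr=back("top",(122,244),137),back("top",(200,242),137)
print("rail",L,Rr,(L+Rr)/2)
for uv in((117,219),(258,214.5),(120,277.5),(259,275)):pass
print("dial skirt",back("top",(234.5,243.5),89),"ptr",back("top",(226.5,248.5),115),back("top",(242,239),115))
print("ctrl end corners", [back("top",u,80).round() for u in((208.5,215),(257,214.5),(258.5,274))])
print("side dial top",back("side",(205,179),115))
poly=np.float32([(332,234),(372,212.5),(375,213),(379.5,222),(378,226),(341,247.5),(337,246.5),(331,238)])
def iou(p):
    q=cv2.convexHull(np.float32(proj("top",place(p[0],p[1],p[2],SH))))
    A=cv2.intersectConvexConvex(q,cv2.convexHull(poly))[0]; return -A/(cv2.contourArea(q)+cv2.contourArea(cv2.convexHull(poly))-A)
c=back("top",(356,229),60); 
r=min((minimize(iou,[c[0],c[1],y],method="Nelder-Mead") for y in(.3,.6,-.5,-1.)),key=lambda r:r.fun)
print(r.x,r.fun); x=r.x
print("ridge ends side",proj("side",place(*x,np.array([[0,-58,62.],[0,58,62]]))))
print("ridge ends top",proj("top",place(*x,np.array([[0,-58,62.],[0,58,62]]))))
E
```

```text
top [ 379.65246815 -153.12697032 1223.55661148]
side [  334.13393079 -1054.26859439   648.42277704]
rail [515.88717376 144.52807445 137.        ] [514.7053604  -29.25996756 137.        ] [515.29626708  57.63405344 137.        ]
dial skirt [ 514.56110551 -103.97799136   89.        ] ptr [500.69534613 -86.70989304 115.        ] [ 521.18275506 -122.40820775  115.        ]
ctrl end corners [array([585., -43.,  80.]), array([ 583., -159.,   80.]), array([ 443., -157.,   80.])]
side dial top [ 514.22223917 -133.68205123  115.        ]
[ 5.40704142e+02 -3.91624958e+02  4.68249500e-01] -0.8980043498357191
ridge ends side [[272.11932038 268.95718874]
 [229.9177532  242.48972417]]
ridge ends top [[377.18257042 217.42363721]
 [335.06914856 240.80712601]]
```

```bash
python3 -m inch '[{"dx":0.03,"dy":0.01,"dz":0.01,"wz":7,"gripper":1},{"dx":0.06,"dy":0.02,"dz":0.02,"wz":14,"gripper":1},{"dx":0.09,"dy":0.03,"dz":0.03,"wz":21,"gripper":1},{"dx":0.12,"dy":0.04,"dz":0.04,"wz":28,"gripper":1},{"dx":0.15,"dy":0.05,"dz":0.05,"wz":35,"gripper":1}]' 8
python3 -m inch '[{"dx":0.03,"dy":0.01,"wz":7,"gripper":1},{"dx":0.06,"dy":0.02,"wz":14,"gripper":1},{"dx":0.09,"dy":0.03,"wz":21,"gripper":1},{"dx":0.12,"dy":0.04,"wz":28,"gripper":1},{"dx":0.15,"dy":0.05,"wz":35,"gripper":1}]'
python3 -m inch '[{"dx":0.025,"dy":0.01,"wz":7,"gripper":1},{"dx":0.05,"dy":0.02,"wz":14,"gripper":1},{"dx":0.07,"dy":0.03,"wz":21,"gripper":1},{"dx":0.088,"dy":0.037,"wz":28,"gripper":1},{"dx":0.088,"dy":0.037,"wz":30.7,"gripper":1}]'
cat >> h.py <<'E'
from scipy.spatial.transform import Rotation as Ro
def wcam(s):
    i=manip.camera_info("wrist"); T=np.eye(4); T[:3,:3]=Ro.from_euler("xyz",s["eef_rot"]).as_matrix(); T[:3,3]=s["eef_pos"]
    M=np.linalg.inv(T@i["tool_from_camera"]); return i["camera_matrix"],M[:3,:3],M[:3,3]
E
python3 - <<'E'
from h import *
import pickle
s=manip.read_state(); w=wcam(s); im=manip.camera("wrist"); cv2.imwrite("pics/w1.png",im); pickle.dump(w,open("w1.pkl","wb"))
print(s["clock"],s["eef_pos"],s["eef_rot"],s["wrist_force"])
E
```

```text
0.1 [ 152.88691033 -528.06925038  179.45915384] [-3.14059333e+00 -6.15291914e-05  2.81805398e-01] [-0.07945081  0.08211717  0.32469191]validation failed for argument at $[0]...
validation failed for argument at $[0]...
validation failed for argument at $[0]...
```

View pics/w1.png

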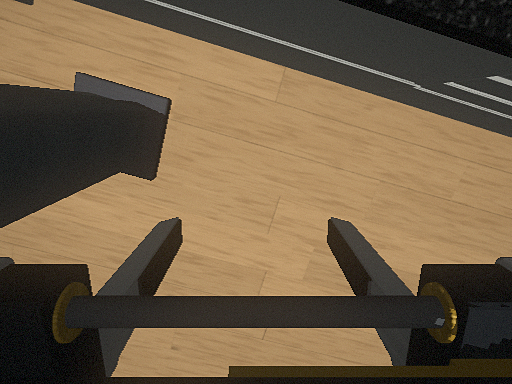

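The moves were refused, so the picture only shows the gripper still over the floor at its start pose. The rows probably need all seven keys.

```bash
python3 -m inch '[{"gripper":1,"dx":0.03,"dy":0.01,"dz":0.01,"wx":0,"wy":0,"wz":7},{"gripper":1,"dx":0.06,"dy":0.02,"dz":0.02,"wx":0,"wy":0,"wz":14},{"gripper":1,"dx":0.09,"dy":0.03,"dz":0.03,"wx":0,"wy":0,"wz":21},{"gripper":1,"dx":0.12,"dy":0.04,"dz":0.04,"wx":0,"wy":0,"wz":28},{"gripper":1,"dx":0.15,"dy":0.05,"dz":0.05,"wx":0,"wy":0,"wz":35}]' 8
```

```text
clock: 0.57
eef_pos: [304.2, -477.5, 230.3]
eef_rot: [-3.141, -0.0, 0.899]
wrist_force: [-0.2, 0.2, 0.1]
finger_gap: 94.0
finger_force: 0.0
```

```bash
python3 -m inch '[{"gripper":1,"dx":0.03,"dy":0.01,"dz":0,"wx":0,"wy":0,"wz":7},{"gripper":1,"dx":0.06,"dy":0.02,"dz":0,"wx":0,"wy":0,"wz":14},{"gripper":1,"dx":0.09,"dy":0.03,"dz":0,"wx":0,"wy":0,"wz":21},{"gripper":1,"dx":0.12,"dy":0.04,"dz":0,"wx":0,"wy":0,"wz":28},{"gripper":1,"dx":0.15,"dy":0.05,"dz":0,"wx":0,"wy":0,"wz":35}]' 8 >/dev/null
python3 -m inch '[{"gripper":1,"dx":0.03,"dy":0.01,"dz":0,"wx":0,"wy":0,"wz":7},{"gripper":1,"dx":0.06,"dy":0.02,"dz":0,"wx":0,"wy":0,"wz":14},{"gripper":1,"dx":0.088,"dy":0.037,"dz":0,"wx":0,"wy":0,"wz":21},{"gripper":1,"dx":0.088,"dy":0.037,"dz":0,"wx":0,"wy":0,"wz":28},{"gripper":1,"dx":0.088,"dy":0.037,"dz":0,"wx":0,"wy":0,"wz":30.7}]'
python3 - <<'E'
from h import *
import pickle
s=manip.read_state(); w=wcam(s); im=manip.camera("wrist"); cv2.imwrite("pics/w2.png",im); pickle.dump(w,open("w2.pkl","wb"))
print(s["clock"],s["eef_pos"],s["eef_rot"],s["wrist_force"])
E
```

```text
clock: 1.4
eef_pos: [542.3, -389.9, 228.9]
eef_rot: [-3.141, -0.001, 2.049]
wrist_force: [0.2, -1.2, -0.2]
finger_gap: 93.8
finger_force: 0.0
1.4 [ 542.28314745 -389.93074948  228.92728432] [-3.14107803e+00 -1.23419678e-03  2.04910282e+00] [ 0.20735089 -1.17733873 -0.16238415]
```

View pics/w2.png

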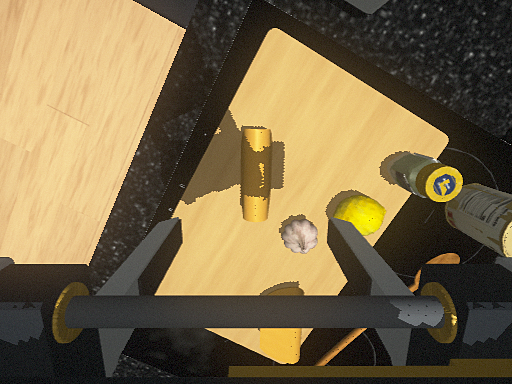

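The wrist view shows the shell at cols 241–271 with ridge ends near (257,126) and (255,221), aligned with image vertical. Garlic is at (300,236) and the lemon at (359,213).

Run:
```python
from h import *
import pickle
w=pickle.load(open("w2.pkl","rb")); import h
c0=h.cam; h.cam=lambda n: w if n=="w" else c0(n)
a,b=back("w",(257,126),77),back("w",(255,221),77); m=(a+b)/2
print(a,b,m,np.linalg.norm(a-b),"fold yaw",np.arctan2(*(a-b)[[1,0]])-np.pi/2, np.arctan2(*(b-a)[[1,0]])-np.pi/2)
for n,uv,z in(("garlic",(300,236),40),("lemon",(359,213),45),("jar cap",(444,184),112)):print(n,back("w",uv,z))
print("garlic top",back("top",(373,190),40),"jar",back("top",(313,149),112))
print("tcp px",proj("w",np.array([542.3,-389.9,228.9])))
```

```text
[ 519.24256518 -339.02718246   77.        ] [ 571.89225967 -445.38111629   77.        ] [ 545.56741243 -392.20414937   77.        ] 118.67244655398252 fold yaw 0.45967357755470584 -2.6819190760350873
garlic [ 646.08815499 -448.68050656   40.        ]
lemon [ 699.53911254 -379.80299789   45.        ]
jar cap [ 731.88404651 -297.70330821  112.        ]
garlic top [ 642.26323683 -448.42385376   40.        ] jar [ 730.58912205 -296.3866158   112.        ]
tcp px [[254.6061905  215.57008434]]
```

```bash
python3 -m inch '[{"gripper":1,"dx":0.002,"dy":-0.002,"dz":-0.03,"wx":0,"wy":0,"wz":-1},{"gripper":1,"dx":0.002,"dy":-0.002,"dz":-0.06,"wx":0,"wy":0,"wz":-1},{"gripper":1,"dx":0.002,"dy":-0.002,"dz":-0.09,"wx":0,"wy":0,"wz":-1},{"gripper":1,"dx":0.002,"dy":-0.002,"dz":-0.12,"wx":0,"wy":0,"wz":-1},{"gripper":1,"dx":0.002,"dy":-0.002,"dz":-0.15,"wx":0,"wy":0,"wz":-1}]' 8
python3 -m inch '[{"gripper":0.8,"dx":0,"dy":0,"dz":-0.02,"wx":0,"wy":0,"wz":0},{"gripper":0.7,"dx":0,"dy":0,"dz":-0.035,"wx":0,"wy":0,"wz":0},{"gripper":0.6,"dx":0,"dy":0,"dz":-0.045,"wx":0,"wy":0,"wz":0},{"gripper":0.6,"dx":0,"dy":0,"dz":-0.051,"wx":0,"wy":0,"wz":0},{"gripper":0.6,"dx":0,"dy":0,"dz":-0.053,"wx":0,"wy":0,"wz":0}]' 8
```

```text
clock: 1.87
eef_pos: [542.5, -393.3, 78.4]
eef_rot: [-3.141, -0.0, 2.02]
wrist_force: [0.6, -0.7, 0.1]
finger_gap: 93.9
finger_force: 0.0
clock: 2.28
eef_pos: [542.7, -393.3, 26.4]
eef_rot: [-3.141, -0.001, 2.021]
wrist_force: [0.2, 0.2, 0.2]
finger_gap: 64.3
finger_force: 0.0
```

```bash
python3 -m inch '[{"gripper":0.5,"dx":0,"dy":0,"dz":0,"wx":0,"wy":0,"wz":0},{"gripper":0.46,"dx":0,"dy":0,"dz":0,"wx":0,"wy":0,"wz":0},{"gripper":0.42,"dx":0,"dy":0,"dz":0,"wx":0,"wy":0,"wz":0},{"gripper":0.4,"dx":0,"dy":0,"dz":0,"wx":0,"wy":0,"wz":0},{"gripper":0.38,"dx":0,"dy":0,"dz":0,"wx":0,"wy":0,"wz":0}]' 7
python3 -m inch '[{"gripper":0.36,"dx":0,"dy":0,"dz":0,"wx":0,"wy":0,"wz":0},{"gripper":0.3,"dx":0,"dy":0,"dz":0,"wx":0,"wy":0,"wz":0},{"gripper":0.2,"dx":0,"dy":0,"dz":0,"wx":0,"wy":0,"wz":0},{"gripper":0.2,"dx":0,"dy":0,"dz":0,"wx":0,"wy":0,"wz":0},{"gripper":0.2,"dx":0,"dy":0,"dz":0,"wx":0,"wy":0,"wz":0}]' 7
```

```text
clock: 2.7
eef_pos: [543.2, -393.5, 27.6]
eef_rot: [3.141, 0.001, 2.022]
wrist_force: [0.4, -0.3, 0.4]
finger_gap: 36.4
finger_force: 0.3
clock: 3.12
eef_pos: [543.2, -393.4, 27.3]
eef_rot: [3.141, 0.001, 2.022]
wrist_force: [1.0, 0.5, 3.9]
finger_gap: 34.4
finger_force: 7.2
```

```bash
python3 -m inch '[{"gripper":0.2,"dx":0,"dy":0,"dz":0.005,"wx":0,"wy":0,"wz":0},{"gripper":0.2,"dx":0,"dy":0,"dz":0.012,"wx":0,"wy":0,"wz":0},{"gripper":0.2,"dx":0,"dy":0,"dz":0.02,"wx":0,"wy":0,"wz":0},{"gripper":0.2,"dx":0,"dy":0,"dz":0.03,"wx":0,"wy":0,"wz":0},{"gripper":0.2,"dx":0,"dy":0,"dz":0.04,"wx":0,"wy":0,"wz":0}]' 7
python3 - <<'E'
from h import *
cv2.imwrite("pics/s2.png",cv2.resize(manip.camera("side")[180:340,150:350],None,fx=3,fy=3)); s=manip.read_state();print(s["finger_gap"],s["finger_force"])
E
```

```text
clock: 3.53
eef_pos: [542.9, -393.4, 68.2]
eef_rot: [3.142, 0.0, 2.022]
wrist_force: [0.1, 0.6, 0.2]
finger_gap: 33.7
finger_force: 6.9
34.222315959712475 6.922141952672973
```

View pics/s2.png

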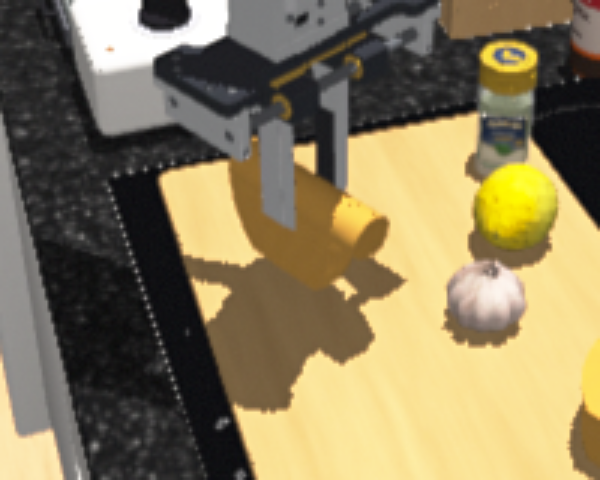

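Shell is lifted and level, held between the fingers (fold end at about (275,256), lower rim corner at about (256,276) in the side image). Nothing else was touched. I compare this with the model to find how high it sits in the grip.

Run:
```python
from h import *
P=np.array([[0,-58,62.],[16,-58,46],[-16,-58,46],[-22,-28,0],[22,-28,0],[0,58,62],[-16,58,46.],[-22,28,0]])
for z in(16+28,16+34,16+40.7):
    q=(proj("side",place(543,-393.4,.451,P,z))-[150,180])*3; print(z,q.round().tolist())
g=(proj("side",[[543,-393.4,68.2],[543-.9*26,-393.4-.436*26,68.2]])-[150,180])*3; print(g)
```

```text
44 [[370.0, 234.0], [387.0, 242.0], [352.0, 266.0], [312.0, 304.0], [359.0, 271.0], [243.0, 154.0], [226.0, 184.0], [253.0, 263.0]]
50 [[370.0, 226.0], [388.0, 234.0], [352.0, 258.0], [311.0, 297.0], [359.0, 264.0], [243.0, 147.0], [226.0, 177.0], [252.0, 256.0]]
56.7 [[370.0, 217.0], [388.0, 226.0], [352.0, 250.0], [311.0, 289.0], [359.0, 256.0], [242.0, 139.0], [225.0, 169.0], [252.0, 248.0]]
[[304.98822346 238.21327239]
 [275.92019417 257.00721389]]
```

```bash
python3 -m inch '[{"gripper":0.2,"dx":0,"dy":0,"dz":0.02,"wx":0,"wy":0,"wz":0},{"gripper":0.2,"dx":0,"dy":0.01,"dz":0.045,"wx":0,"wy":0,"wz":-2},{"gripper":0.2,"dx":0,"dy":0.025,"dz":0.075,"wx":0,"wy":0,"wz":-4},{"gripper":0.2,"dx":0,"dy":0.045,"dz":0.1,"wx":0,"wy":0,"wz":-6},{"gripper":0.2,"dx":0,"dy":0.07,"dz":0.122,"wx":0,"wy":0,"wz":-8}]' 7
python3 -m inch '[{"gripper":0.2,"dx":-0.005,"dy":0.03,"dz":0,"wx":0,"wy":0,"wz":-2},{"gripper":0.2,"dx":-0.01,"dy":0.06,"dz":0,"wx":0,"wy":0,"wz":-4},{"gripper":0.2,"dx":-0.015,"dy":0.09,"dz":0,"wx":0,"wy":0,"wz":-6},{"gripper":0.2,"dx":-0.02,"dy":0.12,"dz":0,"wx":0,"wy":0,"wz":-8},{"gripper":0.2,"dx":-0.025,"dy":0.15,"dz":0,"wx":0,"wy":0,"wz":-10}]' 7
python3 -m inch '[{"gripper":0.2,"dx":0,"dy":0.03,"dz":0,"wx":0,"wy":0,"wz":-2},{"gripper":0.2,"dx":0,"dy":0.06,"dz":0,"wx":0,"wy":0,"wz":-4},{"gripper":0.2,"dx":0,"dy":0.09,"dz":0,"wx":0,"wy":0,"wz":-6},{"gripper":0.2,"dx":0,"dy":0.12,"dz":0,"wx":0,"wy":0,"wz":-7},{"gripper":0.2,"dx":0,"dy":0.15,"dz":0,"wx":0,"wy":0,"wz":-7}]' 7
python3 -m inch '[{"gripper":0.2,"dx":-0.001,"dy":0.025,"dz":0,"wx":0,"wy":0,"wz":0},{"gripper":0.2,"dx":-0.003,"dy":0.05,"dz":0,"wx":0,"wy":0,"wz":0},{"gripper":0.2,"dx":-0.003,"dy":0.07,"dz":0,"wx":0,"wy":0,"wz":0},{"gripper":0.2,"dx":-0.003,"dy":0.081,"dz":0,"wx":0,"wy":0,"wz":0},{"gripper":0.2,"dx":-0.003,"dy":0.081,"dz":0,"wx":0,"wy":0,"wz":0}]' 7
python3 - <<'E'
from h import *
import pickle
s=manip.read_state(); w=wcam(s); pickle.dump(w,open("w3.pkl","wb")); a=manip.camera("wrist"); b=manip.camera("side")[90:250,110:270]; 
cv2.imwrite("pics/p3.png",np.hstack([cv2.resize(a,(400,300)),cv2.resize(b,(400,400))[:300]])); cv2.imwrite("pics/w3.png",a)
print(s["clock"],s["eef_pos"],s["eef_rot"],s["finger_gap"],s["finger_force"])
E
```

```text
clock: 4.0
eef_pos: [542.8, -323.3, 191.2]
eef_rot: [3.141, 0.001, 1.879]
wrist_force: [0.4, 0.5, -0.4]
finger_gap: 34.1
finger_force: 6.9
clock: 4.42
eef_pos: [517.5, -171.9, 189.5]
eef_rot: [3.141, 0.0, 1.706]
wrist_force: [0.7, -0.0, -0.3]
finger_gap: 34.0
finger_force: 6.9
clock: 4.83
eef_pos: [517.7, -21.9, 189.6]
eef_rot: [3.141, 0.0, 1.584]
wrist_force: [0.7, -0.4, -0.1]
finger_gap: 34.1
finger_force: 6.9
clock: 5.25
eef_pos: [514.9, 59.2, 189.3]
eef_rot: [3.141, -0.0, 1.588]
wrist_force: [-0.4, -1.0, 0.0]
finger_gap: 33.9
finger_force: 6.9
5.25 [514.89330671  59.18841704 189.29495361] [ 3.14112800e+00 -1.78609886e-04  1.58759703e+00] 33.89082668072416 6.919480747310445
```

View pics/p3.png

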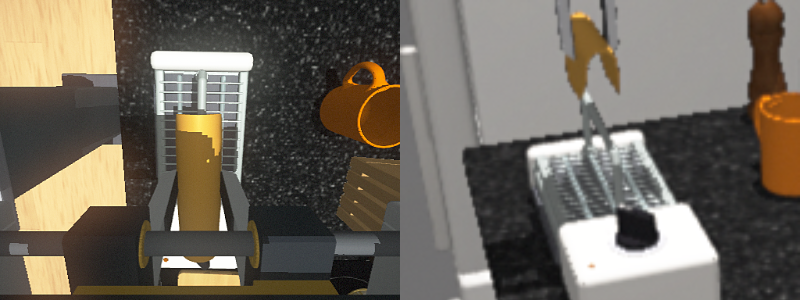

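The wrist view (half scale left) shows the shell along the rail. The rail's far part is at full-image (259,92–138) and the shell axis is at col ~253. The side view shows the shell's opening directly above the rail.

Run:
```python
from h import *
import pickle,h
w=pickle.load(open("w3.pkl","rb"));c0=h.cam; h.cam=lambda n: w if n=="w" else c0(n)
print(back("w",(259,92),138),back("w",(259,138),138),"shell",back("w",(254,155),190),back("w",(254,320),190))
print("box end corners", back("w",(195,68),80),back("w",(324,70),80))
```

```text
[517.413362   147.62383412 138.        ] [518.21024279 110.41415543 138.        ] shell [514.0767453  103.64277027 190.        ] [516.34843744 -29.66292833 190.        ]
box end corners [454.93156451 171.97198139  80.        ] [581.82534863 172.34116883  80.        ]
```

```bash
python3 -m inch '[{"gripper":0.2,"dx":0.002,"dy":0,"dz":-0.01,"wx":0,"wy":0,"wz":-0.8},{"gripper":0.2,"dx":0.002,"dy":0,"dz":-0.025,"wx":0,"wy":0,"wz":-0.8},{"gripper":0.2,"dx":0.002,"dy":0,"dz":-0.042,"wx":0,"wy":0,"wz":-0.8},{"gripper":0.2,"dx":0.002,"dy":0,"dz":-0.06,"wx":0,"wy":0,"wz":-0.8},{"gripper":0.2,"dx":0.002,"dy":0,"dz":-0.075,"wx":0,"wy":0,"wz":-0.8}]' 7
python3 -m inch '[{"gripper":0.2,"dx":0,"dy":0,"dz":-0.007,"wx":0,"wy":0,"wz":0},{"gripper":0.2,"dx":0,"dy":0,"dz":-0.013,"wx":0,"wy":0,"wz":0},{"gripper":0.2,"dx":0,"dy":0,"dz":-0.017,"wx":0,"wy":0,"wz":0},{"gripper":0.2,"dx":0,"dy":0,"dz":-0.02,"wx":0,"wy":0,"wz":0},{"gripper":0.2,"dx":0,"dy":0,"dz":-0.02,"wx":0,"wy":0,"wz":0}]' 7
```

```text
clock: 5.77
eef_pos: [516.6, 56.5, 112.0]
eef_rot: [-3.14, 0.0, 1.569]
wrist_force: [-0.6, 0.3, -0.4]
finger_gap: 33.8
finger_force: 6.9
clock: 6.18
eef_pos: [517.0, 57.5, 93.8]
eef_rot: [3.142, 0.0, 1.571]
wrist_force: [-0.0, -1.1, -0.0]
finger_gap: 34.0
finger_force: 6.9
```

No contact yet, as expected 1–2 mm above the seat. I ease down to touch, then open slowly and look.

```bash
python3 -m inch '[{"gripper":0.2,"dx":0,"dy":0,"dz":-0.001,"wx":0,"wy":0,"wz":0},{"gripper":0.36,"dx":0,"dy":0,"dz":-0.001,"wx":0,"wy":0,"wz":0},{"gripper":0.38,"dx":0,"dy":0,"dz":-0.001,"wx":0,"wy":0,"wz":0},{"gripper":0.4,"dx":0,"dy":0,"dz":-0.001,"wx":0,"wy":0,"wz":0},{"gripper":0.42,"dx":0,"dy":0,"dz":-0.001,"wx":0,"wy":0,"wz":0}]' 7
python3 -m inch '[{"gripper":0.46,"dx":0,"dy":0,"dz":0,"wx":0,"wy":0,"wz":0},{"gripper":0.52,"dx":0,"dy":0,"dz":0,"wx":0,"wy":0,"wz":0},{"gripper":0.6,"dx":0,"dy":0,"dz":0,"wx":0,"wy":0,"wz":0},{"gripper":0.7,"dx":0,"dy":0,"dz":0,"wx":0,"wy":0,"wz":0},{"gripper":0.8,"dx":0,"dy":0,"dz":0,"wx":0,"wy":0,"wz":0}]' 7
python3 -m inch '[{"gripper":0.8,"dx":0,"dy":0,"dz":0.002,"wx":0,"wy":0,"wz":0},{"gripper":0.8,"dx":0,"dy":0,"dz":0.015,"wx":0,"wy":0,"wz":0},{"gripper":0.8,"dx":0,"dy":0,"dz":0.035,"wx":0,"wy":0,"wz":0},{"gripper":0.8,"dx":0,"dy":0,"dz":0.065,"wx":0,"wy":0,"wz":0},{"gripper":0.8,"dx":0,"dy":0,"dz":0.1,"wx":0,"wy":0,"wz":0}]' 7
python3 - <<'E'
from h import *
a=manip.camera("top")[200:290,100:270]; b=manip.camera("side")[100:240,140:260]; 
cv2.imwrite("pics/p4.png",np.hstack([cv2.resize(a,(425,225),interpolation=2),cv2.resize(b,(360,420),interpolation=2)[:225]]) if 0 else np.vstack([cv2.resize(a,(510,270),interpolation=2),cv2.copyMakeBorder(cv2.resize(b,(282,329),interpolation=2),0,0,0,228,0)]))
E
```

```text
clock: 6.6
eef_pos: [517.1, 57.7, 93.2]
eef_rot: [3.141, 0.0, 1.572]
wrist_force: [-0.5, -0.5, 1.1]
finger_gap: 39.1
finger_force: 0.0
clock: 7.02
eef_pos: [516.9, 57.7, 92.9]
eef_rot: [-3.142, 0.0, 1.572]
wrist_force: [-0.0, -0.0, 0.3]
finger_gap: 65.2
finger_force: 0.0
clock: 7.43
eef_pos: [516.1, 57.7, 193.2]
eef_rot: [-3.139, 0.0, 1.572]
wrist_force: [-0.0, 0.4, 0.7]
finger_gap: 75.4
finger_force: 0.0
```

View pics/p4.png

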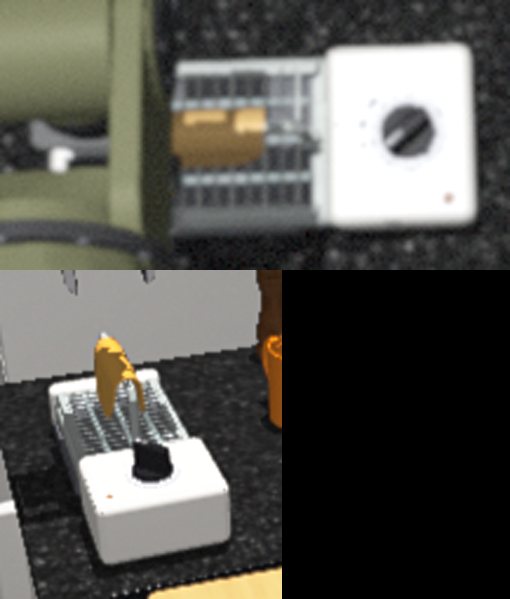

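The shell hangs fold-up on the rail, clear of the fingers, in both views. Next I go above the dial.

```bash
python3 -m inch '[{"gripper":0.8,"dx":0,"dy":-0.02,"dz":0.01,"wx":0,"wy":0,"wz":5},{"gripper":0.7,"dx":0,"dy":-0.045,"dz":0.01,"wx":0,"wy":0,"wz":10},{"gripper":0.6,"dx":0,"dy":-0.075,"dz":0.01,"wx":0,"wy":0,"wz":15},{"gripper":0.5,"dx":0,"dy":-0.1,"dz":0.01,"wx":0,"wy":0,"wz":20},{"gripper":0.5,"dx":0,"dy":-0.125,"dz":0,"wx":0,"wy":0,"wz":25}]' 8
python3 -m inch '[{"gripper":0.5,"dx":0,"dy":-0.02,"dz":0,"wx":0,"wy":0,"wz":5},{"gripper":0.5,"dx":0,"dy":-0.035,"dz":0,"wx":0,"wy":0,"wz":10},{"gripper":0.4,"dx":0,"dy":-0.038,"dz":0,"wx":0,"wy":0,"wz":15},{"gripper":0.4,"dx":0,"dy":-0.038,"dz":0,"wx":0,"wy":0,"wz":15},{"gripper":0.4,"dx":0,"dy":-0.038,"dz":0,"wx":0,"wy":0,"wz":15}]' 8
python3 - <<'E'
from h import *
import pickle
s=manip.read_state(); w=wcam(s); pickle.dump(w,open("w5.pkl","wb")); a=manip.camera("wrist"); b=manip.camera("side")[100:250,130:280]
cv2.imwrite("pics/p5.png",np.hstack([cv2.resize(a[60:360,130:380],(500,600),interpolation=2),cv2.copyMakeBorder(cv2.resize(b,(300,300),interpolation=2),0,300,0,0,0)]))
print(s["clock"],s["eef_pos"],s["eef_rot"],s["finger_gap"],s["finger_force"])
import h
c0=h.cam; h.cam=lambda n: w if n=="w" else c0(n)
p=s["eef_pos"]; q=proj("w",[p+[0,0,d] for d in(0,24)]); print("tcp, +24 in crop",(q-[130,60])*2, "side crop",(proj("side",[p+[0,0,d] for d in(0,24)])-[130,100])*2)
E
```

```text
clock: 7.95
eef_pos: [517.4, -68.7, 194.1]
eef_rot: [3.14, 0.002, 2.012]
wrist_force: [0.7, -0.5, 0.7]
finger_gap: 51.9
finger_force: 0.0
clock: 8.37
eef_pos: [516.8, -105.2, 192.6]
eef_rot: [-3.141, -0.0, 2.267]
wrist_force: [0.3, -0.6, 0.2]
finger_gap: 37.9
finger_force: 0.0
8.3667 [ 516.82546356 -105.22475326  192.63580222] [-3.14142606e+00 -3.86483769e-04  2.26670167e+00] 37.904180702566755 0.0
tcp, +24 in crop [[249.55162364 311.38713562]
 [249.71275219 336.87772142]] side crop [[141.89828044  88.20802418]
 [140.35641261  69.28136667]]
```

View pics/p5.png

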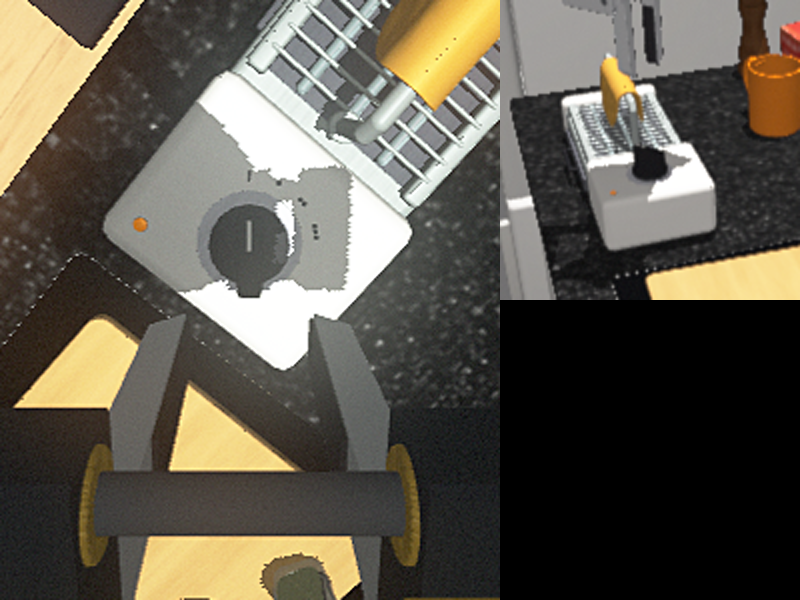

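The wrist view shows the dial skirt centre at crop (248,244) → full (254,182), with the bar already aligned with the fingers. The side view puts the real fingertips ~24 mm above the reported TCP (at crop ~(138,69)). This agrees with the shell grasp and the wrist view, so I must go 24 mm lower than nominal.

Run:
```python
from h import *
import pickle,h
w=pickle.load(open("w5.pkl","rb"));c0=h.cam; h.cam=lambda n: w if n=="w" else c0(n)
f=lambda x,y:(130+x/2,60+y/2)
print("skirt",back("w",f(248,244),89),"bar near end",back("w",f(249,283),115),back("w",f(249,297),90),"ptr",back("w",f(249,221),115),back("w",f(249,250),115))
print("corners",[back("w",f(*p),80).round() for p in((222,72),(107,215),(412,222),(280,370))])
for c in((514.5,-105),(516,-107.5),(517,-106)):
  print(c,[(np.array(proj("w",[c[0]+np.cos(2.27)*d,c[1]+np.sin(2.27)*d,z]))[0]-[130,60])*2 for d,z in((21,115),(-21,115),(0,89))])
```

```text
skirt [ 516.36956908 -105.61313523   89.        ] bar near end [ 525.45223675 -115.69480944  115.        ] [ 535.63078263 -127.81288393   90.        ] ptr [505.35893662 -91.67305576 115.        ] [ 514.6173697  -102.74161083  115.        ]
corners [array([450., -47.,  80.]), array([ 449., -144.,   80.]), array([578., -41.,  80.]), array([ 580., -153.,   80.])]
(514.5, -105) [array([245.67980111, 210.95394648]), array([246.02309017, 294.05148047]), array([246.04001443, 240.94645772])]
(516, -107.5) [array([244.74651164, 216.85502551]), array([245.1232609 , 299.52601425]), array([245.19561194, 246.20916978])]
(517, -106) [array([248.33895566, 215.81338851]), array([248.58368576, 298.55932266]), array([248.44267248, 245.27993174])]
```

```bash
python3 -m inch '[{"gripper":0.4,"dx":0,"dy":0,"dz":-0.02,"wx":0,"wy":0,"wz":0},{"gripper":0.4,"dx":0,"dy":0,"dz":-0.045,"wx":0,"wy":0,"wz":0},{"gripper":0.4,"dx":0,"dy":0,"dz":-0.065,"wx":0,"wy":0,"wz":0},{"gripper":0.4,"dx":0,"dy":0,"dz":-0.08,"wx":0,"wy":0,"wz":0},{"gripper":0.4,"dx":0,"dy":0,"dz":-0.09,"wx":0,"wy":0,"wz":0}]' 8
python3 -m inch '[{"gripper":0.4,"dx":0,"dy":0,"dz":-0.006,"wx":0,"wy":0,"wz":0},{"gripper":0.4,"dx":0,"dy":0,"dz":-0.012,"wx":0,"wy":0,"wz":0},{"gripper":0.4,"dx":0,"dy":0,"dz":-0.018,"wx":0,"wy":0,"wz":0},{"gripper":0.4,"dx":0,"dy":0,"dz":-0.023,"wx":0,"wy":0,"wz":0},{"gripper":0.4,"dx":0,"dy":0,"dz":-0.026,"wx":0,"wy":0,"wz":0}]' 8
```

```text
clock: 8.88
eef_pos: [516.4, -104.6, 101.3]
eef_rot: [-3.141, -0.001, 2.269]
wrist_force: [0.7, 0.3, 0.4]
finger_gap: 37.3
finger_force: 0.0
clock: 9.3
eef_pos: [517.0, -105.3, 76.7]
eef_rot: [3.142, 0.0, 2.27]
wrist_force: [0.4, 0.8, -0.2]
finger_gap: 37.3
finger_force: 0.0
```

No contact at TCP 77, where the nominal tip would be inside the skirt, so the tip offset is confirmed. I go 3 mm lower and pinch.

```bash
python3 -m inch '[{"gripper":0.3,"dx":0,"dy":0,"dz":-0.003,"wx":0,"wy":0,"wz":0},{"gripper":0.2,"dx":0,"dy":0,"dz":-0.003,"wx":0,"wy":0,"wz":0},{"gripper":0.1,"dx":0,"dy":0,"dz":-0.003,"wx":0,"wy":0,"wz":0},{"gripper":0,"dx":0,"dy":0,"dz":-0.003,"wx":0,"wy":0,"wz":0},{"gripper":0,"dx":0,"dy":0,"dz":-0.003,"wx":0,"wy":0,"wz":0}]' 15
python3 -m inch '[{"gripper":0,"dx":0,"dy":0,"dz":0,"wx":0,"wy":0,"wz":0},{"gripper":0,"dx":0,"dy":0,"dz":0,"wx":0,"wy":0,"wz":0},{"gripper":0,"dx":0,"dy":0,"dz":0,"wx":0,"wy":0,"wz":0},{"gripper":0,"dx":0,"dy":0,"dz":0,"wx":0,"wy":0,"wz":0},{"gripper":0,"dx":0,"dy":0,"dz":0,"wx":0,"wy":0,"wz":0}]' 40
```

```text
clock: 9.72
eef_pos: [516.9, -105.5, 74.3]
eef_rot: [-3.141, 0.0, 2.27]
wrist_force: [-1.3, -1.4, 1.8]
finger_gap: 12.7
finger_force: 15.0
clock: 10.13
eef_pos: [517.0, -105.5, 74.2]
eef_rot: [-3.142, 0.0, 2.27]
wrist_force: [-3.1, -2.1, 4.9]
finger_gap: 12.9
finger_force: 40.0
```

Bar pinched (13 mm). I turn clockwise, about 60° first.

```bash
python3 -m inch '[{"gripper":0,"dx":0,"dy":0,"dz":0,"wx":0,"wy":0,"wz":-6},{"gripper":0,"dx":0,"dy":0,"dz":0,"wx":0,"wy":0,"wz":-12},{"gripper":0,"dx":0,"dy":0,"dz":0,"wx":0,"wy":0,"wz":-18},{"gripper":0,"dx":0,"dy":0,"dz":0,"wx":0,"wy":0,"wz":-24},{"gripper":0,"dx":0,"dy":0,"dz":0,"wx":0,"wy":0,"wz":-30}]' 40
python3 -m inch '[{"gripper":0,"dx":0,"dy":0,"dz":0,"wx":0,"wy":0,"wz":-6},{"gripper":0,"dx":0,"dy":0,"dz":0,"wx":0,"wy":0,"wz":-12},{"gripper":0,"dx":0,"dy":0,"dz":0,"wx":0,"wy":0,"wz":-18},{"gripper":0,"dx":0,"dy":0,"dz":0,"wx":0,"wy":0,"wz":-24},{"gripper":0,"dx":0,"dy":0,"dz":0,"wx":0,"wy":0,"wz":-30}]' 40
python3 -c "
from cell import manip;s=manip.read_state();print(s['moment'],s['wrist_force'])"
```

```text
clock: 10.55
eef_pos: [517.1, -105.5, 74.2]
eef_rot: [3.141, 0.0, 1.741]
wrist_force: [-2.6, -2.4, 5.0]
finger_gap: 12.9
finger_force: 40.0
clock: 10.97
eef_pos: [517.2, -105.5, 74.3]
eef_rot: [3.141, 0.0, 1.217]
wrist_force: [-2.3, -1.6, 4.9]
finger_gap: 13.1
finger_force: 40.0
[-0.49756182  0.26710465  0.09101397] [-2.31375501 -1.5895125   4.86162758]
```

```bash
python3 -m inch '[{"gripper":0,"dx":0,"dy":0,"dz":0,"wx":0,"wy":0,"wz":-5},{"gripper":0,"dx":0,"dy":0,"dz":0,"wx":0,"wy":0,"wz":-10},{"gripper":0,"dx":0,"dy":0,"dz":0,"wx":0,"wy":0,"wz":-14},{"gripper":0,"dx":0,"dy":0,"dz":0,"wx":0,"wy":0,"wz":-17},{"gripper":0,"dx":0,"dy":0,"dz":0,"wx":0,"wy":0,"wz":-18}]' 40
python3 -c "
from cell import manip;s=manip.read_state();print(s['moment'],s['wrist_force'])"
python3 -m inch '[{"gripper":0,"dx":0,"dy":0,"dz":0,"wx":0,"wy":0,"wz":-1},{"gripper":0,"dx":0,"dy":0,"dz":0,"wx":0,"wy":0,"wz":-2},{"gripper":0,"dx":0,"dy":0,"dz":0,"wx":0,"wy":0,"wz":-3},{"gripper":0,"dx":0,"dy":0,"dz":0,"wx":0,"wy":0,"wz":-3},{"gripper":0,"dx":0,"dy":0,"dz":0,"wx":0,"wy":0,"wz":-3}]' 40
python3 -c "
from cell import manip;s=manip.read_state();print(s['moment'],s['wrist_force'])"
```

```text
clock: 11.38
eef_pos: [517.2, -105.5, 74.2]
eef_rot: [3.141, -0.0, 0.906]
wrist_force: [-0.7, -3.2, 4.4]
finger_gap: 12.5
finger_force: 40.0
[-0.63997731  0.17422722  0.13036817] [-0.67719181 -3.23491272  4.40829492]
clock: 11.8
eef_pos: [517.3, -105.5, 74.2]
eef_rot: [3.141, -0.0, 0.857]
wrist_force: [0.0, -3.2, 4.7]
finger_gap: 12.3
finger_force: 40.1
[-0.61149964  0.10147612  0.2883039 ] [ 0.04791635 -3.19501067  4.67075213]
```

The moment rose from 0.13 to 0.29 N m, so the dial is on its end stop. I hold for 0.8 s and check once.

```bash
for i in 1 2; do python3 -m inch '[{"gripper":0,"dx":0,"dy":0,"dz":0,"wx":0,"wy":0,"wz":0},{"gripper":0,"dx":0,"dy":0,"dz":0,"wx":0,"wy":0,"wz":0},{"gripper":0,"dx":0,"dy":0,"dz":0,"wx":0,"wy":0,"wz":0},{"gripper":0,"dx":0,"dy":0,"dz":0,"wx":0,"wy":0,"wz":0},{"gripper":0,"dx":0,"dy":0,"dz":0,"wx":0,"wy":0,"wz":0}]' 40; done
python3 - <<'E'
from h import *
a=manip.camera("wrist"); b=manip.camera("side")[100:250,130:280]
cv2.imwrite("pics/p6.png",np.hstack([cv2.resize(a,(400,300)),cv2.resize(b,(400,400),interpolation=2)[:300]])); print(manip.read_state()["moment"])
E
```

```text
clock: 12.22
eef_pos: [517.2, -105.5, 74.2]
eef_rot: [3.141, -0.0, 0.857]
wrist_force: [-1.8, -2.6, 4.9]
finger_gap: 12.9
finger_force: 40.1
clock: 12.63
eef_pos: [517.2, -105.5, 74.2]
eef_rot: [3.141, -0.0, 0.857]
wrist_force: [-1.5, -3.2, 5.9]
finger_gap: 12.4
finger_force: 40.1
[-0.6938049   0.14440951  0.32780615]
```

View pics/p6.png

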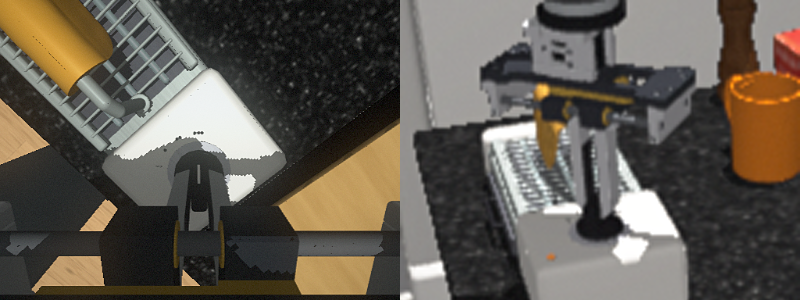

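The shell is still hanging on the rail (wrist view, upper left). The fingers hold the dial's bar at its end stop (about (200,180)), so I hand in.

```bash
python3 -c "
from cell import manip;print(manip.sign_off())"
```

```text
the job is handed in; nothing more can be done
None
```

The job is handed in at about 13 s: the shell hangs fold-up on the rail, let go, and the gripper is holding the dial at its third-position end stop; the sign-off gave no verdict.

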